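Raise the book-stall lamp

TASK

Light the book stall for a photograph: first slide the dimmer's black grip along its track until it is level with the green mark and leave it there, then press the red release button on the lamp's base right down (it stays down). Then take the lamp's light bar by its orange middle and pull it straight up, past the first stop, to the second stop where both mast tubes are fully out. The mast sinks if let go, so finish while still holding the bar there, and leave the other things on the table where they are.

Things in the scene. Friction and masses are not known exactly. Their poses are not given: they have to be found in the camera images.
- lamp: Telescoping table lamp, fixed to the table. Dark flat base 230 (x) x 120 (y) x 30 mm high; origin under the base's centre, z up. The mast stands at x = +55 mm, y = 0 (outer tube 40 mm across, 45 mm at its collar, its top 115 mm over the table at z 0.115 m), the red release button at x = -75 mm, y = 0. It stands at either side of the table, left or right, turned by up to 0.35 rad.
- release_top (a point): Centre of the top face of the red round release button, 32 mm across, 52 mm over the table and 12 mm above its black collar (50 mm across). Its travel is 6 mm straight down; it moves at about 3 N, has no spring and stays down.
- release (a joint): Travel of the release button: 0 up (mast locked), 0.006 m fully down (mast free).
- lamp_bar: Light bar on top of the mast: black bar 160 mm long along its y, 28 mm wide along its x and 28 mm high, with an orange middle 50 mm long. Origin at the bar's centre, straight above the mast, 151 mm over the table when the mast is down; axes parallel to the lamp's. Grasp it from above across its width. It moves only straight up and down; bar and tubes weigh about 0.3 kg, friction 1 to 2 N.
- mast_upper (a joint): How far the thin upper tube is out of the lower tube: 0 in, 0.070 m at its stop. It comes out first as the bar is pulled: that is the first stop. The tube is 18 mm across; with the mast down, 16 mm of it shows between the bar's underside and the 33 mm collar of the lower tube.
- mast_lower (a joint): How far the lower tube is out of the fixed outer tube: 0 in, 0.070 m at its stop. It follows after the upper one: that is the second stop, the bar then being 140 mm higher than at the start, 291 mm over the table. The stops are hard. Let go, the bar sinks.
- dimmer_box: Grey dimmer box fixed to the table, 200 (x) x 100 (y) x 35 mm high, origin under its centre, on the other side of the table from the lamp, turned by up to 0.35 rad. On it, along its x axis through the middle, a 170 x 40 mm track 14 mm high.
- dimmer_top (a point): Centre of the top face of the dimmer's black grip, 90 mm over the table. The grip is 20 mm along the track, 28 mm across it and 40 mm tall. It slides along the dimmer box's +x with about 1.5 N friction and stays where it is left.
- dimmer (a joint): Position of the dimmer's grip: 0 at the robot's end of the track, 0.12 m at the far end; it grows along the dimmer box's +x.
- mark: Green T-shaped mark, 3 mm high, lying on the dimmer box beside the track (34 mm to the +y side of the track's middle line); its thin pointer (5 mm wide) points at the track. Origin under the pointer's middle; x axis along the track, same axes as the box. The grip is at the mark when the grip's centre has the same x along the track.
- cards: Loose stack of yellow cards 85 x 50 x 24 mm between lamp and dimmer; origin under its centre. Leave alone.
- booklets_left: Loose banded stack of green booklets 150 x 105 x 55 mm at the left; origin under its centre. Leave alone.
- booklets_right: Loose banded stack of blue booklets 150 x 105 x 45 mm at the right; origin under its centre. Leave alone.
- water_bottle: Loose water bottle 64 mm across, 215 mm tall, at the left; origin under its centre. Leave alone.
- pen_cup: Loose grey cup of pens 76 mm across, 95 mm tall (pens to 135 mm), at the middle of the back; origin under its centre. Leave alone.
- stapler: Loose red stapler 140 x 36 x 42 mm at the right; origin under its centre. Leave alone.
Not all that is in view belongs to the job. What is shaped like the dimmer_box but purple is not meant.

How it is judged:
On the way, in this order (a step that is already met when the one before it is completed fails the run):
1. the dimmer's grip rests level with the green mark (within 6 mm), the release button not yet pressed (x of dimmer_top in the frame of mark between -0.006 and 0.006 m and velocity of joint dimmer between -0.01 and 0.01 m/s and value of joint release below 0.002 m), for 0.2 s.
2. the release button is pressed down (4.5 of its 6 mm or more) while the mast is still in (value of joint release above 0.0045 m and value of joint each of mast_upper, mast_lower below 0.02 m), for 0.1 s.
3. held by the fingers, the bar has been pulled to the second stop: both tubes out to within 5 mm (value of joint each of mast_upper, mast_lower above 0.065 m and contact force between the fingers and lamp_bar above 1 N), for 0.3 s.
At the end, for the whole second after the job is handed in: The fingers hold the light bar still with both mast tubes out to within 5 mm of their stops, the release button is down, and the dimmer's grip is within 6 mm of the green mark along the track (all of step 3 and linear speed of lamp_bar below 0.02 m/s and value of joint release above 0.0045 m and x of dimmer_top in the frame of mark between -0.006 and 0.006 m); the arm keeps its last pose, push and grip.
It fails at once if a bystander (cards, booklets, bottle, pen cup, stapler) is moved by more than 20 mm (distance of any of cards, booklets_left, booklets_right, water_bottle, pen_cup, stapler from where it was at the start of the episode above 0.02 m).
It also fails if it takes over 64 s, if anything falls off the work surface, if the arm or the gripper's body presses on something with over 40 N, if the wrist force passes 120 N, or if a joint passes its speed limit or range.

ROBOT

A 6-joint arm with a two-finger parallel gripper is mounted at the origin on the work surface. World frame = base frame: x ahead of the robot, y to its left, z up, the work surface at z = 0. Lengths are in m, angles in rad, forces in N, time in s.
With the tool pointing down it reaches from about 0.35 to 0.975 m from the base axis. Payload 4.9 kg.
Tool frame: the origin (TCP) lies at the very end of the fingers, on their centre line; the grasp point (between the pads) lies manip.grip_point_offset behind it (manip.grip_point_offset is the distance from the TCP to the grasp point, in m); z points along the fingers, y is the line along which they close (so a half turn about z gives the same grasp; the last joint's range is limited). The gripper opens to 85 mm and grips with 20 to 120 N. Pads are 22 mm wide; open, the fingers measure 114 mm over their backs; the gripper's body (76 mm by 85 mm) begins 54 mm behind the grasp point. The pads swing forward as they close: fully open they stand 13 mm farther back than shut.
Start: joints at [-1.255, 0.053, 1.613, -0, 1.476, -0.119], TCP at [0.263, -0.567, 0.231] pointing down, gripper open.
Joint ranges: [-3.01, 3.01], [-1.01, 2.22], [0.06, 2.58], [-1.02, 4.17], [0.09, 2.62], [-3.14, 3.14]. Speed limits (rad/s): [2.57, 2.57, 3.14, 3.14, 3.14, 3.14].

INTERFACE

Orientations are given as a unit quaternion [w, x, y, z].
In Python, from plant import manip gives the robot as it stands.
- The arm moves only by the shell command python3 -m crank 'ROWS' [OPENING]. ROWS is JSON, a list of rows, each an object of numbers: "x", "y", "z": the shift along the tool's x, y, z in cm; "turn": the turn about the tool's z in rad. In form: [{"x": .., "y": .., "z": .., "turn": ..}, ...]. A call has 1 to 5 rows; each row shifts and turns the commanded pose from where the row before left it, along the tool's axes as they then stand; what a row does not reach is not made up. A row lasts 1/10 s, in which the tool goes at most 50 mm and 8.59 degrees, less where a joint would pass 70% of its speed; a pose out of reach is approached as far as the arm can. A call with a gripper value outside its range is refused whole. OPENING is the opening in per cent of the stroke, from 0 (shut) to 100 (fully open), set as the call begins (- or left out, the last holds). The fingers move at their own pace and stop on an object; the grip force is fixed at half the most. Time passes only in rows, so rows that do not move let the fingers close. It gives the time, the measured TCP pose, the force, the opening and the grip force at its end, in the units of the state.
- manip.state(): the state, without advancing time (a new reading comes with each control period).
- manip.grab_frame(name): name is "side" or "top"; returns (picture, depth): 384x512x3 uint8, red, green, blue; 384x512 float32, m along the optical axis (not along the pixel's ray), 0 where there is no reading.
- manip.camera_model(name): a dict with "mtx" (3x3 intrinsics, pixels), "world_to_cam" (4x4, takes a point from world to camera coordinates). Camera axes: x right, y down, z forward; pixel columns grow to the right and rows downward; lengths in m; the calibration is good to about 2 mm. A picture is of the moment at which its call begins. camera_model takes no time and is no camera call.
- manip.job_done(): hands the job in; it is judged then, once.
The state is a dict: "time": time; "joint_pos": joint angles; "joint_vel": joint speeds; "joint_efforts": joint torques, N m; "tool_pos": TCP position; "tool_rot": TCP orientation; "contact_force": force on the tool from outside, world axes, zero at the start; "ft_torque": the same for the moment, N m; "gripper_width": opening from 0.0 (shut) to 1.0 (fully open); "grasp_force": force on a finger pad.
Only numpy, scipy, OpenCV 4.12 (cv2) and the standard library are available. Lean on these libraries where they do the work, as an engineer would, in place of code of your own. Each camera call takes 0.05 s, during which the arm holds its last target. There are 200 camera calls.

## Working session

There is one attempt and no reset: what is moved stays moved. The work goes in short steps, Python scripts to look and compute and a shell command to move; the robot and the scene stay as the last step left them, time stands still between calls to the robot, and variables do not carry over. Pictures are saved under pics/ and viewed, at most 10 in all, crops included, and the job is handed in when it is done.

```bash
mkdir -p pics
cat > h.py <<'E'
import numpy as np, cv2
from plant import manip
def grab(n):
    im,d=manip.grab_frame(n); m=manip.camera_model(n)
    K=np.array(m["mtx"]);T=np.linalg.inv(np.array(m["world_to_cam"]))
    v,u=np.indices(d.shape)
    P=np.stack([(u-K[0,2])/K[0,0]*d,(v-K[1,2])/K[1,1]*d,d],-1)@T[:3,:3].T+T[:3,3]
    P[d==0]=np.nan
    return im,P
def save(n,im): cv2.imwrite("pics/"+n,cv2.cvtColor(im,cv2.COLOR_RGB2BGR))
E
python3 - <<'E'
from h import *
for n in("top","side"):
    im,P=grab(n); save(n+"0.png",im); np.savez(n+"0.npz",im=im,P=P)
print(manip.state(),manip.grip_point_offset)
E
```

```text
{'time': 0.1, 'joint_pos': array([-1.25501734e+00,  5.32736904e-02,  1.61416263e+00, -2.62267716e-05,
        1.47598061e+00, -1.18989379e-01]), 'joint_vel': array([ 3.25901461e-04, -1.09587445e-04, -4.55914618e-03, -7.99364906e-05,
        1.05966742e-03,  3.72280844e-04]), 'joint_efforts': array([-1.06022890e-04, -3.94904423e+01, -3.71361852e+01, -1.73272547e-04,
        3.90290399e-03,  1.65596919e-05]), 'tool_pos': array([ 0.26307438, -0.56631753,  0.23019304]), 'tool_rot': array([-9.06442942e-04,  9.76464282e-01,  2.15677246e-01, -1.02595017e-04]), 'contact_force': array([ 0.18157689,  0.43511491, -0.22817433]), 'ft_torque': array([ 0.03806029, -0.03216902, -0.008276  ]), 'grasp_force': 0.0, 'gripper_width': 0.9982477349436488} 0.0187
```

View pics/top0.png

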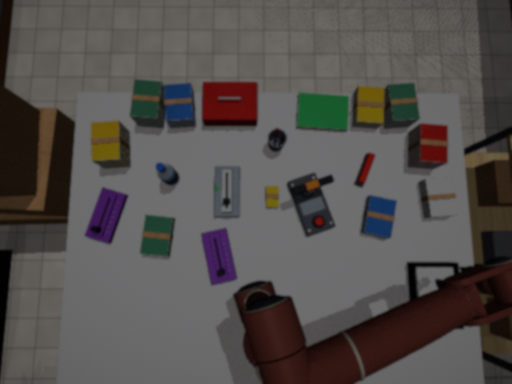

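View pics/side0.png

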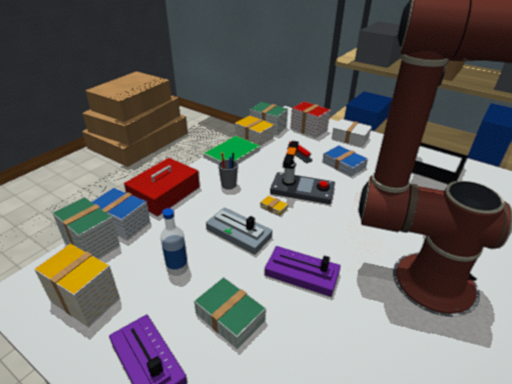

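The grey dimmer is at top (227,191), with purple look-alikes at (106,215) and (219,256). Only the grey one matches, and it carries the green mark at about (215,187). The lamp is at (311,205): its red button is at (319,222) and the orange middle at (313,185). I'll confirm with one enlarged crop and measure.

Run:
```python
from h import *
z=np.load("top0.npz");im,P=z["im"],z["P"]
save("crop0.png",cv2.resize(im[155:245,200:345],None,fx=5.5,fy=5.5,interpolation=cv2.INTER_CUBIC))
hsv=cv2.cvtColor(im,cv2.COLOR_RGB2HSV).astype(int);H,S,V=hsv[...,0],hsv[...,1],hsv[...,2]
z2=np.load("side0.npz")
for nm,im,P in(("top",im,P),("side",z2["im"],z2["P"])):
    hsv=cv2.cvtColor(im,cv2.COLOR_RGB2HSV).astype(int);H,S,V=hsv[...,0],hsv[...,1],hsv[...,2]
    X,Y,Z=P[...,0],P[...,1],P[...,2]
    # rough regions
    D=(Y>0)&(Y<.35)&(X>.35)&(X<.8)&(Z>.01)
    L=(Y<-.02)&(Y>-.38)&(X>.3)&(X<.75)&(Z>.01)
    def rep(n,m):
        if m.sum()<3: print(nm,n,m.sum());return
        v,u=np.nonzero(m);print(nm,n,m.sum(),np.nanmedian(P[m],0).round(4),P[m].min(0).round(3),P[m].max(0).round(3),"px",u.mean().round(1),v.mean().round(1))
    g=D&(H>40)&(H<85)&(S>90)&(Z<.05);rep("mark",g)
    gr=D&(V<70)&(Z>.075)&(Z<.1);rep("grip",gr)
    b=D&(S<90)&(Z>.028)&(Z<.055)&(Y<.28)
    rep("box",b)
    rep("red",L&((H<6)|(H>174))&(S>130)&(Z>.046)&(Z<.058))
    rep("orange",L&(H>6)&(H<22)&(S>130)&(Z>.155))
    rep("bar",L&(Z>.155)&(Z<.18))
    if nm=="top":
        lb=L&(Z>.022)&(Z<.06)
        for n,m in(("box",b),("lampbase",lb)):
            c=np.float32(P[m][:,:2]); m8=m.astype(np.uint8)
            k,lab,st,_=cv2.connectedComponentsWithStats(m8)
            for i in range(1,k):
                if st[i,4]>150:
                    q=np.float32(P[lab==i][:,:2]);print(n,st[i],cv2.minAreaRect(q))
        q=np.float32(P[L&(Z>.155)&(Z<.18)][:,:2]);print("bar",cv2.minAreaRect(q))
```

```text
top mark 16 [0.5845 0.2144 0.0374] [0.576 0.206 0.028] [0.597 0.219 0.041] px 216.1 187.7
top grip 58 [0.534  0.1642 0.0886] [0.519 0.001 0.077] [0.797 0.183 0.098] px 243.2 176.2
top box 1198 [0.5718 0.1699 0.0362] [0.352 0.001 0.028] [0.787 0.266 0.055] px 227.4 191.7
top red 52 [ 0.4524 -0.1839  0.0508] [ 0.439 -0.366  0.046] [ 0.651 -0.171  0.056] px 320.9 219.8
top orange 121 [ 0.5746 -0.1397  0.1641] [ 0.554 -0.168  0.156] [ 0.593 -0.114  0.172] px 312.2 185.0
top bar 352 [ 0.5745 -0.1396  0.1636] [ 0.538 -0.22   0.156] [ 0.612 -0.064  0.172] px 312.2 185.1
box [ 214  167   26   50 1169] ((0.5727697610855103, 0.17243799567222595), (0.09733874350786209, 0.19615522027015686), 89.84835815429688)
lampbase [288 173  30  17 208] ((0.6177260279655457, -0.126265287399292), (0.03085346147418022, 0.11675514280796051), 20.368257522583008)
lampbase [ 293  187   43   50 1216] ((0.4937739074230194, -0.1696084886789322), (0.16651460528373718, 0.1202184408903122), 19.505813598632812)
bar ((0.5753451585769653, -0.14118006825447083), (0.02937156707048416, 0.15924246609210968), 19.99114227294922)
side mark 29 [0.5855 0.2122 0.0371] [0.574 0.191 0.033] [0.597 0.219 0.041] px 228.1 230.3
side grip 88 [0.5331 0.1663 0.0861] [0.518 0.001 0.075] [0.783 0.185 0.095] px 238.5 198.0
side box 1302 [0.5685 0.1858 0.0361] [0.351 0.    0.028] [0.792 0.262 0.055] px 239.2 226.1
side red 41 [ 0.453  -0.1806  0.0507] [ 0.438 -0.377  0.046] [ 0.667 -0.169  0.054] px 322.8 182.5
side orange 72 [ 0.5741 -0.1431  0.1654] [ 0.557 -0.178  0.157] [ 0.597 -0.111  0.17 ] px 291.5 150.5
side bar 206 [ 0.5703 -0.1286  0.1648] [ 0.539 -0.223  0.155] [ 0.611 -0.063  0.17 ] px 290.7 152.5
```

View pics/crop0.png

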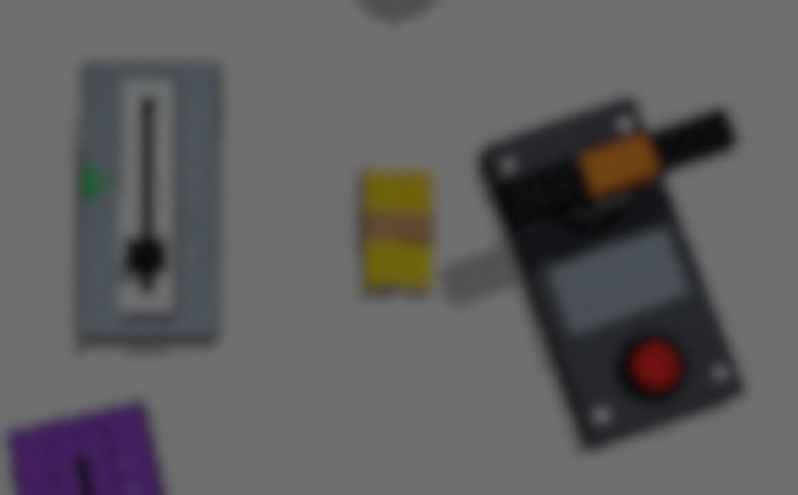

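The crop confirms the grey box with the green pointer and the black grip below it (toward the robot). The lamp's red button and orange middle are also clear. The box yaw is about 0 and the lamp yaw about 0.345. I'll turn first so the fingers close along the track.

```bash
python3 -m crank '[{"turn":-0.142},{"turn":-0.142},{"turn":-0.142},{"turn":-0.142},{"turn":-0.142}]' 80; python3 -m crank '[{"turn":-0.142},{"turn":-0.142},{"turn":-0.142},{},{}]'
```

```text
schema error: expected keys x, y, z, turn
schema error: expected keys x, y, z, turn
```

Run:
```python
from h import *
z=np.load("top0.npz");im,P=z["im"],z["P"]
hsv=cv2.cvtColor(im,cv2.COLOR_RGB2HSV).astype(int);H,S,V=hsv[...,0],hsv[...,1],hsv[...,2]
z2=np.load("side0.npz")
for im,P in((im,P),(z2["im"],z2["P"])):
    hsv=cv2.cvtColor(im,cv2.COLOR_RGB2HSV).astype(int);H,S,V=hsv[...,0],hsv[...,1],hsv[...,2]
    X,Y,Z=P[...,0],P[...,1],P[...,2]
    D=(Y>.15)&(Y<.25)&(X>.46)&(X<.68)
    g=D&(H>40)&(H<85)&(S>60)&(Z<.05);w=S[g]-40.
    print("mark",g.sum(),np.average(P[g],axis=0,weights=w)); 
    a=D&(Z>.08)&(Z<.098)&(Y>.14); print("grip",a.sum(),P[a].mean(0),P[a].min(0),P[a].max(0))
    t=(Z>.043)&(Z<.055)&(X>.46)&(X<.68)&(Y>.14)&(Y<.2)&(V>150*0+np.percentile(V[D],70)); print("track",t.sum(),cv2.minAreaRect(np.float32(P[t][:,:2])))
```

```text
mark 23 [0.5860989  0.21347948 0.03657751]
grip 35 [0.52676116 0.17178382 0.08807019] [0.51864465 0.16035164 0.08227335] [0.53470942 0.18327382 0.09242084]
track 103 ((0.5757105350494385, 0.17448432743549347), (0.15824086964130402, 0.03141015022993088), 0.3277856707572937)
mark 39 [0.58629848 0.21074006 0.03699236]
grip 48 [0.52696541 0.17388578 0.08725081] [0.51806527 0.15679796 0.08039718] [0.53696644 0.18536229 0.09214195]
track 183 ((0.5758496522903442, 0.17073050141334534), (0.0381837822496891, 0.16621041297912598), 89.75067901611328)
```

```bash
python3 -m crank '[{"x":0,"y":0,"z":0,"turn":-0.142},{"x":0,"y":0,"z":0,"turn":-0.142},{"x":0,"y":0,"z":0,"turn":-0.142},{"x":0,"y":0,"z":0,"turn":-0.142},{"x":0,"y":0,"z":0,"turn":-0.142}]' 80; python3 -m crank '[{"x":0,"y":0,"z":0,"turn":-0.142},{"x":0,"y":0,"z":0,"turn":-0.142},{"x":0,"y":0,"z":0,"turn":-0.142},{"x":0,"y":0,"z":0,"turn":0},{"x":0,"y":0,"z":0,"turn":0}]'
```

```text
time: 0.6
tool_pos: [0.2631, -0.5665, 0.2305]
tool_rot: [-0.001, 0.839, 0.544, 0.0]
contact_force: [-0.2, 1.1, -0.2]
gripper_width: 0.805
grasp_force: 0.0
time: 1.1
tool_pos: [0.2632, -0.5666, 0.2308]
tool_rot: [-0.0, 0.708, 0.706, 0.0]
contact_force: [-0.7, -0.3, -0.1]
gripper_width: 0.8
grasp_force: 0.0
```

```bash
R='x'; python3 -m crank '[{"x":4.6,"y":1.65,"z":0,"turn":0},{"x":4.6,"y":1.65,"z":0,"turn":0},{"x":4.6,"y":1.65,"z":0,"turn":0},{"x":4.6,"y":1.65,"z":0,"turn":0},{"x":4.6,"y":1.65,"z":0,"turn":0}]'; python3 -m crank '[{"x":4.6,"y":1.65,"z":0,"turn":0},{"x":4.6,"y":1.65,"z":0,"turn":0},{"x":4.6,"y":1.65,"z":0,"turn":0},{"x":4.6,"y":1.65,"z":0,"turn":0},{"x":4.6,"y":1.65,"z":0,"turn":0}]'; python3 -m crank '[{"x":4.6,"y":1.65,"z":0,"turn":0},{"x":4.6,"y":1.65,"z":0,"turn":0},{"x":4.6,"y":1.65,"z":0,"turn":0},{"x":4.6,"y":1.65,"z":0,"turn":0},{"x":4.6,"y":1.65,"z":0,"turn":0}]'; python3 -m crank '[{"x":4.6,"y":1.65,"z":0,"turn":0},{"x":0,"y":0,"z":0,"turn":0},{"x":0,"y":0,"z":0,"turn":0}]'
```

```text
time: 1.6
tool_pos: [0.346, -0.335, 0.2312]
tool_rot: [0.0, 0.708, 0.706, 0.0]
contact_force: [1.2, 0.5, 0.5]
gripper_width: 0.798
grasp_force: 0.0
time: 2.1
tool_pos: [0.4285, -0.1049, 0.2315]
tool_rot: [0.001, 0.708, 0.706, 0.0]
contact_force: [0.8, -0.6, 0.3]
gripper_width: 0.796
grasp_force: 0.0
time: 2.6
tool_pos: [0.511, 0.1254, 0.2314]
tool_rot: [0.0, 0.708, 0.706, 0.0]
contact_force: [0.7, -0.9, -0.3]
gripper_width: 0.797
grasp_force: 0.0
time: 2.9
tool_pos: [0.5271, 0.17, 0.2308]
tool_rot: [-0.0, 0.707, 0.707, -0.001]
contact_force: [-0.4, -0.3, -0.2]
gripper_width: 0.795
grasp_force: 0.0
```

```bash
python3 -m crank '[{"x":0.2,"y":0,"z":4.2,"turn":0},{"x":0,"y":0,"z":4.2,"turn":0},{"x":0,"y":0,"z":4.2,"turn":0},{"x":0,"y":0,"z":4.2,"turn":0},{"x":0,"y":0,"z":0,"turn":0}]'; python3 -m crank '[{"x":0,"y":0,"z":0,"turn":0},{"x":0,"y":0,"z":0,"turn":0},{"x":0,"y":0,"z":0,"turn":0},{"x":0,"y":0,"z":0,"turn":0},{"x":0,"y":0,"z":0,"turn":0}]' 0
```

```text
time: 3.4
tool_pos: [0.5216, 0.1687, 0.0566]
tool_rot: [-0.004, 0.708, 0.706, -0.006]
contact_force: [-1.4, 0.4, -1.7]
gripper_width: 0.799
grasp_force: 0.0
time: 3.9
tool_pos: [0.5295, 0.1714, 0.0667]
tool_rot: [0.002, 0.707, 0.707, 0.002]
contact_force: [-0.4, -1.0, 7.3]
gripper_width: 0.223
grasp_force: 59.9
```

```bash
python3 -m crank '[{"x":0,"y":1.1,"z":0,"turn":0},{"x":0,"y":1.1,"z":0,"turn":0},{"x":0,"y":1.1,"z":0,"turn":0},{"x":0,"y":1.1,"z":0,"turn":0},{"x":0,"y":1.1,"z":0,"turn":0}]'; python3 -m crank '[{"x":0,"y":0.2,"z":0,"turn":0},{"x":0,"y":0,"z":0,"turn":0},{"x":0,"y":0,"z":0,"turn":0},{"x":0,"y":0,"z":0,"turn":0}]'
```

```text
time: 4.4
tool_pos: [0.5845, 0.1715, 0.0666]
tool_rot: [0.001, 0.707, 0.707, 0.002]
contact_force: [-1.2, -0.8, 7.8]
gripper_width: 0.222
grasp_force: 60.0
time: 4.8
tool_pos: [0.587, 0.1715, 0.0667]
tool_rot: [0.002, 0.707, 0.707, 0.003]
contact_force: [0.8, -0.8, 6.0]
gripper_width: 0.218
grasp_force: 60.2
```

```bash
python3 -m crank '[{"x":0,"y":0,"z":0,"turn":0},{"x":0,"y":0,"z":0,"turn":0},{"x":0,"y":0,"z":0,"turn":0},{"x":0,"y":0,"z":0,"turn":0}]' 80;  python3 -m crank '[{"x":0,"y":0,"z":-4.2,"turn":0},{"x":0,"y":0,"z":-4.2,"turn":0},{"x":0,"y":0,"z":-4.2,"turn":0},{"x":0,"y":0,"z":-4.2,"turn":0},{"x":0,"y":0,"z":0,"turn":0}]';  python3 -m crank '[{"x":-4.5,"y":-1.5,"z":0,"turn":0},{"x":-4.5,"y":-1.5,"z":0,"turn":0},{"x":-4.5,"y":-1.5,"z":0,"turn":0},{"x":-4.5,"y":-1.5,"z":0,"turn":0},{"x":0,"y":0,"z":0,"turn":0}]' 0
python3 - <<'E'
from h import *
for n in("side","top"):
    im,P=grab(n)
    if n=="side": save("side1.png",cv2.resize(im[190:260,190:290],None,fx=6,fy=6,interpolation=cv2.INTER_CUBIC))
    else: save("top1.png",cv2.resize(im[150:230,190:270],None,fx=6,fy=6,interpolation=cv2.INTER_CUBIC))
    hsv=cv2.cvtColor(im,cv2.COLOR_RGB2HSV).astype(int);H,S,V=hsv[...,0],hsv[...,1],hsv[...,2]
    X,Y,Z=P[...,0],P[...,1],P[...,2]
    D=(Y>.15)&(Y<.25)&(X>.46)&(X<.68)
    g=D&(H>40)&(H<85)&(S>60)&(Z<.05);w=S[g]-40.
    if g.any(): print("mark",g.sum(),np.average(P[g],axis=0,weights=w)); 
    a=D&(Z>.08)&(Z<.098)&(Y>.14)
    if a.any(): print("grip",a.sum(),P[a].mean(0),P[a].min(0),P[a].max(0))
E
```

```text
time: 5.2
tool_pos: [0.5838, 0.1712, 0.0629]
tool_rot: [-0.0, 0.707, 0.707, -0.0]
contact_force: [0.1, 0.1, 0.6]
gripper_width: 0.799
grasp_force: 0.0
time: 5.7
tool_pos: [0.5878, 0.1719, 0.2399]
tool_rot: [0.004, 0.707, 0.707, 0.006]
contact_force: [0.8, 0.3, 2.4]
gripper_width: 0.799
grasp_force: 0.0
time: 6.2
tool_pos: [0.5226, -0.0129, 0.2303]
tool_rot: [-0.0, 0.709, 0.705, -0.001]
contact_force: [-0.1, 1.1, 0.3]
gripper_width: 0.003
grasp_force: 0.0
mark 40 [0.58637792 0.21052797 0.03690228]
grip 52 [0.58348972 0.17412062 0.08704464] [0.57457867 0.15757414 0.08010295] [0.59576309 0.18641527 0.09158678]
mark 25 [0.5859829  0.21312966 0.03652212]
grip 37 [0.58437481 0.17086435 0.08651158] [0.57641988 0.15747648 0.08164392] [0.59232407 0.18399603 0.09127121]
```

View pics/side1.png

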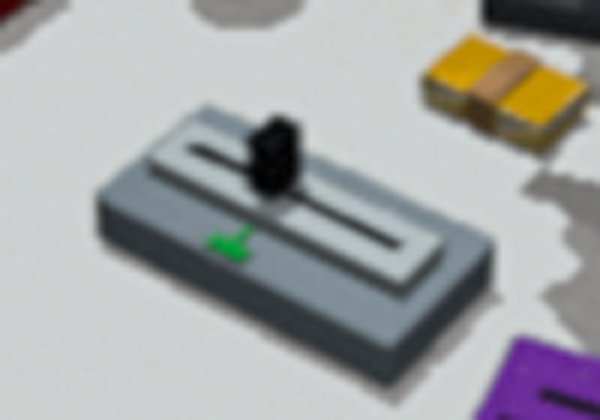

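View pics/top1.png

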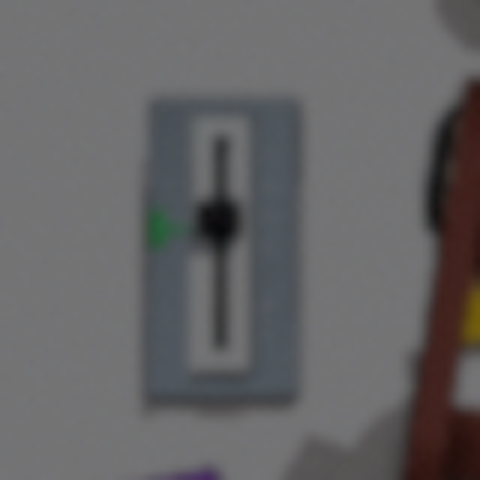

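The pictures show the grip level with the green pointer, about 2 mm apart. Next is the button.

```bash
python3 -m crank '[{"x":-4.28,"y":-1.75,"z":0,"turn":0},{"x":-4.28,"y":-1.75,"z":0,"turn":0},{"x":-4.28,"y":-1.75,"z":0,"turn":0},{"x":-4.28,"y":-1.75,"z":0,"turn":0},{"x":0,"y":0,"z":3,"turn":0}]';  python3 -m crank '[{"x":0,"y":0,"z":4,"turn":-0.115},{"x":0,"y":0,"z":4,"turn":-0.115},{"x":0,"y":0,"z":4,"turn":-0.115},{"x":0,"y":0,"z":0,"turn":0},{"x":0,"y":0,"z":0,"turn":0}]'
```

```text
time: 6.8
tool_pos: [0.4558, -0.1844, 0.2055]
tool_rot: [0.005, 0.709, 0.706, 0.001]
contact_force: [0.7, 0.3, 0.5]
gripper_width: -0.002
grasp_force: 0.0
time: 7.3
tool_pos: [0.4544, -0.1791, 0.0811]
tool_rot: [-0.001, 0.576, 0.818, 0.0]
contact_force: [-1.1, 0.6, 1.1]
gripper_width: 0.001
grasp_force: 0.0
```

```bash
python3 -m crank '[{"x":-0.4,"y":-0.35,"z":0.6,"turn":0},{"x":0,"y":0,"z":0.8,"turn":0},{"x":0,"y":0,"z":0.7,"turn":0},{"x":0,"y":0,"z":0.4,"turn":0},{"x":0,"y":0,"z":0.4,"turn":0}]';  python3 -m crank '[{"x":0,"y":0,"z":0.3,"turn":0},{"x":0,"y":0,"z":0.2,"turn":0},{"x":0,"y":0,"z":0.1,"turn":0},{"x":0,"y":0,"z":0,"turn":0},{"x":0,"y":0,"z":0,"turn":0}]'
```

```text
time: 7.8
tool_pos: [0.4523, -0.185, 0.0521]
tool_rot: [0.0, 0.575, 0.818, 0.0]
contact_force: [-1.3, 0.1, 0.6]
gripper_width: 0.001
grasp_force: 0.0
time: 8.3
tool_pos: [0.4524, -0.185, 0.0463]
tool_rot: [0.0, 0.575, 0.818, -0.0]
contact_force: [-0.7, 0.2, 0.8]
gripper_width: 0.006
grasp_force: 0.6
```

```bash
python3 -m crank '[{"x":0,"y":0,"z":0.1,"turn":0},{"x":0,"y":0,"z":0.1,"turn":0},{"x":0,"y":0,"z":0,"turn":0}]';  python3 -m crank '[{"x":0,"y":0,"z":0.1,"turn":0},{"x":0,"y":0,"z":0.1,"turn":0},{"x":0,"y":0,"z":0,"turn":0}]'
```

```text
time: 8.6
tool_pos: [0.4524, -0.1851, 0.0459]
tool_rot: [-0.001, 0.575, 0.818, -0.0]
contact_force: [-6.2, 3.5, 11.2]
gripper_width: 0.002
grasp_force: 6.2
time: 8.9
tool_pos: [0.4526, -0.1851, 0.0458]
tool_rot: [-0.001, 0.575, 0.818, -0.0]
contact_force: [-12.0, 6.4, 24.8]
gripper_width: -0.003
grasp_force: 12.3
```

```bash
python3 -m crank '[{"x":0,"y":0,"z":-2,"turn":0},{"x":0,"y":0,"z":-4,"turn":0},{"x":0,"y":0,"z":-4.5,"turn":0},{"x":0,"y":0,"z":-4.5,"turn":0},{"x":0,"y":0,"z":-4,"turn":0}]';  python3 -m crank '[{"x":0,"y":0,"z":0,"turn":0},{"x":0,"y":4.3,"z":0,"turn":0},{"x":0,"y":4.3,"z":0,"turn":0},{"x":0.1,"y":4.4,"z":0,"turn":0},{"x":0,"y":0,"z":0,"turn":0}]' 80;  python3 -m crank '[{"x":0,"y":0,"z":0,"turn":0},{"x":0,"y":0,"z":0,"turn":0},{"x":0,"y":0,"z":0,"turn":0}]'; python3 -c "
from h import *
im,P=grab('side')
save('side2.png',cv2.resize(im[90:240,230:380],None,fx=4,fy=4,interpolation=cv2.INTER_CUBIC))"
```

```text
time: 9.4
tool_pos: [0.4525, -0.185, 0.2345]
tool_rot: [0.001, 0.575, 0.818, 0.0]
contact_force: [1.4, -1.1, 0.9]
gripper_width: -0.001
grasp_force: 0.0
time: 9.9
tool_pos: [0.577, -0.1382, 0.2298]
tool_rot: [-0.001, 0.574, 0.819, 0.0]
contact_force: [-0.1, 0.2, 0.5]
gripper_width: 0.803
grasp_force: 0.0
time: 10.2
tool_pos: [0.5735, -0.1405, 0.2323]
tool_rot: [0.0, 0.576, 0.818, -0.0]
contact_force: [0.0, -0.6, -0.3]
gripper_width: 0.8
grasp_force: 0.0
```

View pics/side2.png

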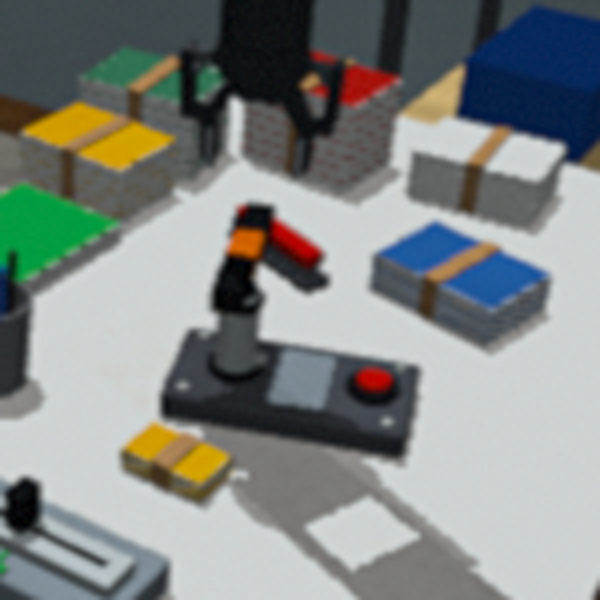

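The button at (373,382) sits low on its collar, and the open gripper is above the orange middle at (248,243). I'll descend 9.8 cm and grip.

```bash
python3 -m crank '[{"x":0,"y":0.1,"z":3,"turn":0},{"x":0,"y":0,"z":3,"turn":0},{"x":0,"y":0,"z":2.5,"turn":0},{"x":0,"y":0,"z":1.2,"turn":0},{"x":0,"y":0,"z":0,"turn":0}]';  python3 -m crank '[{"x":0,"y":0,"z":0,"turn":0},{"x":0,"y":0,"z":0,"turn":0}]'; python3 -m crank '[{"x":0,"y":0,"z":0,"turn":0},{"x":0,"y":0,"z":0,"turn":0},{"x":0,"y":0,"z":0,"turn":0},{"x":0,"y":0,"z":0,"turn":0},{"x":0,"y":0,"z":0,"turn":0}]' 0
```

```text
time: 10.75
tool_pos: [0.5737, -0.1396, 0.1334]
tool_rot: [-0.002, 0.576, 0.818, -0.0]
contact_force: [-0.5, 0.4, -0.1]
gripper_width: 0.804
grasp_force: 0.0
time: 10.95
tool_pos: [0.5764, -0.1403, 0.1376]
tool_rot: [0.002, 0.575, 0.818, 0.0]
contact_force: [0.0, -0.4, -0.6]
gripper_width: 0.799
grasp_force: 0.0
time: 11.45
tool_pos: [0.5763, -0.1397, 0.1364]
tool_rot: [0.001, 0.575, 0.818, 0.001]
contact_force: [3.0, 1.8, 2.7]
gripper_width: 0.316
grasp_force: 59.9
```

```bash
python3 -m crank '[{"x":0,"y":0,"z":-0.8,"turn":0},{"x":0,"y":0,"z":-1.4,"turn":0},{"x":0,"y":0,"z":-1.4,"turn":0},{"x":0,"y":0,"z":-1.4,"turn":0},{"x":0,"y":0,"z":-1.2,"turn":0}]';  python3 -m crank '[{"x":0,"y":0,"z":-0.8,"turn":0},{"x":0,"y":0,"z":-0.8,"turn":0},{"x":0,"y":0,"z":-1.2,"turn":0},{"x":0,"y":0,"z":-1.2,"turn":0},{"x":0,"y":0,"z":-1.2,"turn":0}]'; python3 -m crank '[{"x":0,"y":0,"z":-1,"turn":0},{"x":0,"y":0,"z":-0.6,"turn":0},{"x":0,"y":0,"z":-0.5,"turn":0},{"x":0,"y":0,"z":0,"turn":0},{"x":0,"y":0,"z":0,"turn":0}]'
```

```text
time: 11.95
tool_pos: [0.5759, -0.1396, 0.1972]
tool_rot: [0.001, 0.575, 0.818, 0.001]
contact_force: [6.0, 0.6, -4.2]
gripper_width: 0.314
grasp_force: 59.5
time: 12.45
tool_pos: [0.5758, -0.1396, 0.2479]
tool_rot: [0.0, 0.575, 0.818, 0.001]
contact_force: [7.6, -1.2, -5.4]
gripper_width: 0.32
grasp_force: 59.9
time: 12.95
tool_pos: [0.5759, -0.1396, 0.2697]
tool_rot: [0.001, 0.575, 0.818, 0.001]
contact_force: [6.3, -0.4, -1.2]
gripper_width: 0.319
grasp_force: 60.4
```

```bash
python3 -m crank '[{"x":0,"y":0,"z":-0.3,"turn":0},{"x":0,"y":0,"z":-0.3,"turn":0},{"x":0,"y":0,"z":0,"turn":0},{"x":0,"y":0,"z":0,"turn":0}]';  python3 -m crank '[{"x":0,"y":0,"z":-0.15,"turn":0},{"x":0,"y":0,"z":-0.1,"turn":0},{"x":0,"y":0,"z":0,"turn":0},{"x":0,"y":0,"z":0,"turn":0}]'
```

```text
time: 13.35
tool_pos: [0.5759, -0.1396, 0.2753]
tool_rot: [0.001, 0.575, 0.818, 0.001]
contact_force: [5.3, 0.1, -2.5]
gripper_width: 0.318
grasp_force: 60.1
time: 13.75
tool_pos: [0.5758, -0.1396, 0.2764]
tool_rot: [0.0, 0.575, 0.818, 0.001]
contact_force: [7.1, 0.0, -6.2]
gripper_width: 0.319
grasp_force: 60.4
```

```bash
python3 -m crank '[{"x":0,"y":0,"z":-0.1,"turn":0},{"x":0,"y":0,"z":0,"turn":0},{"x":0,"y":0,"z":0,"turn":0},{"x":0,"y":0,"z":0,"turn":0},{"x":0,"y":0,"z":0,"turn":0}]'; python3 -c "
from h import *
for n in('side','top'):
    im,P=grab(n)
    if n=='side': save('side3.png',cv2.resize(im[60:240,200:380],None,fx=3.2,fy=3.2,interpolation=cv2.INTER_CUBIC))
    X,Y,Z=P[...,0],P[...,1],P[...,2]
    hsv=cv2.cvtColor(im,cv2.COLOR_RGB2HSV).astype(int);H,S=hsv[...,0],hsv[...,1]
    m=(abs(X-.453)<.03)&(abs(Y+.184)<.03)&((H<6)|(H>174))&(S>130);print('button z',m.sum(),np.median(Z[m]) if m.any() else 0)
    m=(abs(X-.575)<.09)&(abs(Y+.14)<.12)&(H>6)&(H<22)&(S>130)&(Z>.2);print('orange',m.sum(),P[m].max(0) if m.any() else 0)
    a=(abs(Y-.172)<.02)&(abs(X-.58)<.06)&(Z>.08)&(Z<.098)
    if a.any(): print('grip',P[a].mean(0))
"
```

```text
time: 14.25
tool_pos: [0.5758, -0.1395, 0.2765]
tool_rot: [-0.0, 0.575, 0.818, 0.001]
contact_force: [7.9, -0.5, -9.8]
gripper_width: 0.319
grasp_force: 60.1
button z 57 0.043240873602569896
orange 264 [ 0.59526844 -0.04321892  0.59550496]
grip [0.58384269 0.17275233 0.0866037 ]
button z 5 0.5962661984185206
orange 46 [ 0.56669788 -0.06757192  0.59999766]
grip [0.58411854 0.17169679 0.08740244]
```

View pics/side3.png

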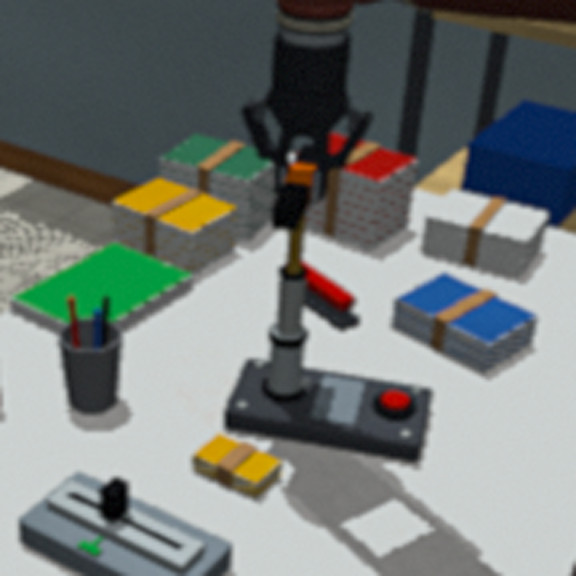

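The picture shows the bar held at (300,180) with both tubes out. The button at (395,400) is down and the grip at (115,500) is at the mark. Force rises without further motion, so the bar is on the stop. Handing in.

```bash
python3 -c "
from plant import manip
print(manip.job_done())"
```

```text
the job is handed in; nothing more can be done
None
```

The job is handed in, with no verdict returned: the dimmer grip is about 2 mm from the green mark, the release button is down, and the gripper is holding the bar at the second stop (raised 140 mm), at about 14 s of the 64 s allowed.

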